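# Row up slide boxes along the reader tray's fence and read them

### The arm

A 6-joint arm with a two-finger parallel gripper is mounted at the origin on the work surface. World frame = base frame: x ahead of the robot, y to its left, z up, the work surface at z = 0. Lengths are in m, angles in rad, forces in N, time in s.
With the tool pointing down it reaches from about 0.35 to 0.925 m from the base axis. Payload 6.4 kg.
Tool frame: the origin (TCP) lies at the very end of the fingers, on their centre line; the grasp point (between the pads) lies 19 mm behind it; z points along the fingers, x is the direction in which the jaws open and shut, and the axes are right-handed (so a half turn about z gives the same grasp; the last joint's range is limited). The gripper opens to 94 mm and grips with 3 to 60 N. Pads are 16 mm wide; open, the fingers measure 119 mm over their backs; the gripper's body (75 mm by 177 mm) begins 78 mm behind the grasp point.
Start: joints at [-1.342, 0.245, 1.558, -0, 1.339, -0.174], TCP at [0.255, -0.598, 0.205] pointing down, gripper open.
Joint ranges: [-3.13, 3.13], [-1.02, 2.26], [0.13, 2.54], [-0.95, 4.09], [0.21, 2.88], [-2.74, 2.74]. Speed limits (rad/s): [2.57, 2.57, 3.14, 3.14, 3.14, 3.14].

### API

Orientations are given as a unit quaternion [w, x, y, z].
In Python, from bench import bot gives the robot as it stands. The module is installed in compiled form; this text tells all that it offers.
- The arm moves only by the tool send_rows, never from a script. Its argument "plan" is a list of rows, each a list of 7 numbers: the opening, from 0 (shut) to 1 (fully open), then the shift along the world's x, y, z in mm, then the turn, a rotation vector about the world's x, y, z in degrees. A call has 1 to 10 rows; each row shifts and turns the commanded pose from where the row before left it; what a row does not reach is not made up. A row lasts 1/10 s, in which the tool goes at most 50 mm and 8.59 degrees, less where a joint would pass 70% of its speed; a pose out of reach is approached as far as the arm can. A call is refused whole if a number of a shift passes 50 or a number of a turn 8.59, either way. A call with a gripper value outside its range is refused whole. The fingers move at their own pace and stop on an object; "force" is the grip in N (left out, the last holds). Time passes only in rows, so rows that do not move let the fingers close. It gives the time, the measured TCP pose, the force and the opening at its end, in the units of the state.
- bot.get_obs(): the state, without advancing time (a new reading comes with each control period).
- bot.camera(name): name is "side" or "top"; returns (picture, depth): 480x640x3 uint8, red, green, blue; 480x640 float32, m along the optical axis (not along the pixel's ray), 0 where there is no reading.
- bot.calibration(name): a dict with "fx", "fy", "cx", "cy" (pixels), "rvec" (rotation vector, rad) and "tvec" (3), from world to camera coordinates, as OpenCV has them. Camera axes: x right, y down, z forward; pixel columns grow to the right and rows downward; lengths in m; the calibration is good to about 2 mm. A picture is of the moment at which its call begins. calibration takes no time and is no camera call.
- bot.hand_in(): hands the job in, once; it reports no verdict.
Trained networks look in the newest picture that a camera, given by its name, has taken for a name from the list of things; names that differ only in an ending like _2 or _b are one class to them, and where a whole thing is asked for, a point or a joint stands for the part that bears it (a point fixed in the world has none). Each returns a list of dicts, best first, with "p" (0 to 1); they miss things now and then, are a little off and sometimes report something else, mostly with a low value. They report only what shows in the picture. A call takes as long as a camera call. They do not tell look-alikes from the thing itself.
- bot.look_for(name, camera): "pixel" ([row, column] in pixels, amid what is visible of it).
- bot.regions_of(name, camera): "region" (480x640 bool, what is visible of it) and "pixel" ([row, column] in pixels, amid what is visible of it).
The state is a dict: "t": time; "joints": joint angles; "qd": joint speeds; "tau": joint torques, N m; "tool_pos": TCP position; "tcp_rot": TCP orientation; "force": force on the tool from outside, world axes, zero at the start; "moment": the same for the moment, N m; "width": opening from 0.0 (shut) to 1.0 (fully open).
Only numpy, scipy, OpenCV 4.12 (cv2) and the standard library are available. Lean on these libraries where they do the work, as an engineer would, in place of code of your own. Each camera call takes 0.05 s, during which the arm holds its last target. There are 200 camera calls.

### The job

Row up the three slide boxes in the reader's tray for a read: keeping them on the tray floor, slide apart any that would end up one behind another, then gently tip the tray up by its grip bar until all three have slid into a single row, lengthwise and flush along the far fence, and lead it softly back down. With the tray fully down, gently push the row along the fence until it closes up, box against box, against the tall blue end stop. Then press the orange key and after it the green key, each fully down and let go, leaving the red key, the wash bottle, the beaker and the blue bin alone.

Things in the scene. Friction and masses are not known exactly. Their poses are not given: they have to be found in the camera images.
- reader: Fixed flat-bed code reader, white body 230 mm deep (x), 386 mm wide (y), 46 mm tall, with a grey key console (54 mm tall, 80 mm wide, centred at y = +233 mm) on its +y end. Origin on the bench under the centre of the white body; x points away from the robot to the tray's hinge and fence, y to the left along the fence, z up. Place and yaw vary; it cannot be shifted.
- tray_floor (a point): Centre of the tray's pale translucent floor, on its upper face, 54 mm above the bench when down; it is at x = +2.5 mm, y = 0 in the reader's frame. Axes those of the tray. Inner floor 155 mm (x) by 360 mm (y). Rims 5 mm thick: the near and the +y rim rise 12 mm above the floor, the far one (aluminium fence) and the -y one (blue end stop) 30 mm.
- tray (a joint): Tilt of the tray in rad: 0 down, grows as the near edge is lifted, stop at 0.62. Hinge line along the reader's y at x = +85 mm, 50 mm above the bench. Tray 0.45 kg; it falls shut if let go. Friction varies: a box starts to slide somewhere from 0.18 to 0.46 rad and then gathers speed; one that meets the fence askew may need some more tilt or jogging to lie flush.
- handle (a point): Middle of the tray's grip bar: black, round, 12 mm in diameter, 120 mm long along y, held by steel rods at y = -55 and +55 mm from its middle. It lies outside and above the near rim, 195 mm from the hinge line towards the robot and 42 mm above it with the tray down; free all round between the rods. It moves with the tray and may turn between the fingers. Axes of the tray.
- fence (a point): Middle of the fence's foot: on its inner face, at floor height. Axes of the tray, tipping with it: x away from the robot square to the fence, y along the fence, z square to the floor. A flush box has its centre 16 mm in front of this face (x = -16 mm) and its length along y; A box sliding in between two others wants about 15 mm to spare, or it may wedge askew.
- end_stop (a point): Inner corner where the blue end stop meets the fence, at floor height: the -y end (right-hand end seen from the robot). Axes of the tray: y points along the fence into the tray. The three boxes closed up against the stop have their centres at y = 40, 120 and 200 mm, in any order.
- box_blue: slide box (mailer for microscope slides), blue plastic with a paper-white blank label on top: 80 mm long (its x), 32 mm wide (its y), 20 mm tall (its z), about 55 g, lying flat on the tray floor. Origin at the centre of its underside.
- box_red: slide box (mailer for microscope slides), red plastic with a paper-white blank label on top: 80 mm long (its x), 32 mm wide (its y), 20 mm tall (its z), about 55 g, lying flat on the tray floor. Origin at the centre of its underside.
- box_yellow: slide box (mailer for microscope slides), yellow plastic with a paper-white blank label on top: 80 mm long (its x), 32 mm wide (its y), 20 mm tall (its z), about 55 g, lying flat on the tray floor. Origin at the centre of its underside.
- key_amber (a joint): Travel of the orange key in m: 0 up, 0.006 fully down. Sprung, about 1.2 N to start and 4 N fully down.
- key_amber_top (a point): Centre of the top of the orange key, a round button 28 mm in diameter standing 10 mm out of a black collar 44 mm wide, pressed straight down; 76 mm above the bench. The first of three keys 48 mm apart in a line along the reader's x on the key console, nearest the robot.
- key_green (a joint): Travel of the green key in m: 0 up, 0.006 fully down; sprung like the orange one.
- key_green_top (a point): Centre of the top of the green key, the middle one of the three, same shape and height as the orange key.
- key_red (a joint): Travel of the red (clear) key in m; it must not be pressed.
- key_red_top (a point): Centre of the top of the red key, the one farthest from the robot, same shape and height. To be left alone.
- wash_bottle: Bystander: white wash bottle with blue cap and spout, 68 mm in diameter, 185 mm tall, standing left of the reader. Origin at the centre of its base.
- beaker: Bystander: glass beaker 72 mm in diameter, 92 mm tall, right of the reader. Origin at the centre of its base.
- stock_bin: Bystander: open blue stock bin 150 x 100 x 65 mm, right of the reader and farther back. Origin at the centre of its base.
Not all that is in view belongs to the job. Of the things that look like the box_blue, the middle-sized one is meant.

How it is judged:
On the way, in this order (a step that is already met when the one before it is completed fails the run):
1. with the tray tipped up, all three boxes lie flush in a single row along the fence (value of joint tray above 0.12 rad and x of each of box_blue, box_red, box_yellow in the frame of fence above -0.021 m and z of each of box_blue, box_red, box_yellow in the frame of fence below 0.004 m and angle between the x axis of each of box_blue, box_red, box_yellow and the y axis of fence, either way round below 0.1 rad), for 0.2 s.
2. the tray is fully down again, the row flush along the fence and closed up against the end stop (value of joint tray below 0.02 rad and y of each of box_blue, box_red, box_yellow in the frame of end_stop below 0.206 m and x of each of box_blue, box_red, box_yellow in the frame of fence above -0.021 m and z of each of box_blue, box_red, box_yellow in the frame of fence below 0.004 m and angle between the x axis of each of box_blue, box_red, box_yellow and the y axis of fence, either way round below 0.08 rad), for 0.3 s.
3. then the orange key is pressed fully down, the green one up (value of joint tray below 0.02 rad and value of joint key_amber above 0.0045 m and value of joint key_green below 0.0015 m), for 0.02 s.
4. then the green key is pressed fully down, the orange one up (value of joint tray below 0.02 rad and value of joint key_green above 0.0045 m and value of joint key_amber below 0.0015 m), for 0.02 s.
At the end, for the whole second after the job is handed in: Tray fully down (under 0.02 rad); the three boxes at rest, flat on its floor, in one row flush along the fence (centre within 5 mm, angle within 0.08 rad) and closed up against the end stop (all centres within 206 mm of it, so at most 6 mm of gaps in all); all keys up (within 1.5 mm) (all of step 2 and value of joint each of key_amber, key_green, key_red below 0.0015 m and linear speed of each of box_blue, box_red, box_yellow below 0.02 m/s); the robot touches nothing.
It fails at once if a box is lifted off the tray floor (20 mm or more), or falls out of the tray (z of any of box_blue, box_red, box_yellow in the frame of fence above 0.02 m or z of any of box_blue, box_red, box_yellow in the frame of fence below -0.02 m).
It fails at once if a box is handled roughly: it races along the tray (over 0.7 m/s) or a finger presses on it with over 35 N (linear speed of any of box_blue, box_red, box_yellow above 0.7 m/s or contact force between the fingers and box_blue above 35 N or contact force between the fingers and box_red above 35 N or contact force between the fingers and box_yellow above 35 N).
It fails at once if the tray is let drop (closing faster than 2 rad/s) (velocity of joint tray below -2 rad/s).
It fails at once if the red key is pressed, or the orange or green key is pressed while the tray is up (value of joint key_red above 0.003 m or (value of joint tray above 0.05 rad and value of joint any of key_amber, key_green above 0.003 m)).
It fails at once if the wash bottle, beaker or bin is shifted by more than 20 mm (distance of any of wash_bottle, beaker, stock_bin from where it was at the start of the episode above 0.02 m).
It also fails if it takes over 67 s, if anything falls off the work surface, if the arm or the gripper's body presses on something with over 40 N, if the wrist force passes 120 N, or if a joint passes its speed limit or range.

## Working session

There is one attempt and no reset: what is moved stays moved. The work goes in short steps, Python scripts to look and compute and a tool call to move; the robot and the scene stay as the last step left them, time stands still between calls to the robot, and variables do not carry over. Pictures are saved under pics/ and viewed, about 8 in all and at most 12, crops included, and the job is handed in when it is done.

Besides the shell and the picture viewer there is one more tool, called as a command line: name --pt "numbers of a row" for each row, then --argument value for the rest. send_rows: Moves the arm, as the interface text tells. Its arguments: {"type":"object","properties":{"plan":{"type":"array","items":{"type":"array","items":{"type":"number"}}},"force":{"type":"number"}},"required":["plan"]}

```bash
mkdir -p pics; cat > h.py <<'E'
import numpy as np, cv2
from bench import bot
def cal(n):
    c=bot.calibration(n); K=np.array([[c["fx"],0,c["cx"]],[0,c["fy"],c["cy"]],[0,0,1]],float)
    R=cv2.Rodrigues(np.array(c["rvec"],float))[0]; return K,R,np.array(c["tvec"],float).reshape(3)
def cloud(n,D):
    K,R,t=cal(n); v,u=np.mgrid[:480,:640]
    P=np.stack([(u-K[0,2])/K[0,0]*D,(v-K[1,2])/K[1,1]*D,D],-1); return (P-t)@R
def ray(n,px,z):  # pixel [row,col] -> world point at height z
    K,R,t=cal(n); d=R.T@np.linalg.inv(K)@np.array([px[1],px[0],1.]); o=-R.T@t
    return o+d*(z-o[2])/d[2]
def proj(n,p):
    K,R,t=cal(n); q=K@(R@np.asarray(p,float)+t); return q[1]/q[2],q[0]/q[2]
def shot(n,f=None):
    I,D=bot.camera(n)
    if f: cv2.imwrite("pics/"+f,I[:,:,::-1])
    return I,D
E
python3 - <<'E'
from h import *
for n in("top","side"):
    I,D=shot(n,n+"0.png"); K,R,t=cal(n); print(n,-R.T@t,R[2])
    C=cloud(n,D)
    for k in["box_blue","box_red","box_yellow","key_amber","key_green","key_red","handle","reader","tray_floor","wash_bottle","beaker","stock_bin"]:
        print(k,[(round(r["p"],2),np.round(r["pixel"]).astype(int).tolist(),C[tuple(np.round(r["pixel"]).astype(int))].round(3).tolist()) for r in bot.look_for(k,n)][:5])
print(bot.get_obs())
E
```

```text
top [0.42835438 0.0123203  1.1658998 ] [ 6.85165594e-02 -7.01120157e-04 -9.97649733e-01]
box_blue [(0.77, [236, 320], [0.517, 0.006, 0.07]), (0.75, [300, 298], [0.372, 0.057, 0.016]), (0.69, [316, 360], [0.336, -0.086, 0.024]), (0.16, [196, 500], [0.612, -0.409, 0.038])]
box_red [(0.84, [195, 406], [0.608, -0.185, 0.077]), (0.35, [258, 505], [0.47, -0.431, 0.001])]
box_yellow [(0.92, [205, 318], [0.586, 0.011, 0.074]), (0.5, [196, 407], [0.606, -0.188, 0.075])]
key_amber [(0.56, [256, 257], [0.472, 0.145, 0.079])]
key_green [(0.5, [235, 250], [0.518, 0.161, 0.078])]
key_red [(0.65, [212, 256], [0.57, 0.148, 0.079]), (0.2, [217, 362], [0.561, -0.089, 0.057])]
handle [(0.83, [220, 362], [0.554, -0.089, 0.057])]
reader [(0.61, [222, 342], [0.55, -0.043, 0.056])]
tray_floor [(0.86, [216, 361], [0.564, -0.087, 0.053])]
wash_bottle [(0.65, [183, 130], [0.626, 0.413, 0.122])]
beaker [(0.73, [259, 504], [0.468, -0.427, 0.004])]
stock_bin [(0.96, [196, 499], [0.613, -0.408, 0.035])]
side [0.13327316 0.94215817 0.95525774] [ 0.29618106 -0.69964251 -0.65021315]
box_blue [(0.86, [303, 375], [0.3
[... 692 characters left out ...]
 [(0.8, [157, 352], [0.604, -0.421, 0.039])]
{'t': 1.3, 'joints': array([-1.34213970e+00,  2.45098689e-01,  1.55782422e+00,  1.77169445e-05,
        1.33869549e+00, -1.74092117e-01]), 'qd': array([ 0.00100919, -0.00016061,  0.00115503, -0.00077416, -0.00162636,
        0.00073124]), 'tau': array([ 1.42600064e-03, -4.15826547e+01, -3.14874709e+01,  6.85943454e-02,
        2.88370403e-02, -4.90751972e-06]), 'tool_pos': array([ 0.25478159, -0.59798677,  0.20544305]), 'tcp_rot': array([-1.51131071e-05,  8.34249626e-01, -5.51386943e-01, -3.42258321e-06]), 'force': array([-0.96031547, -0.97088188,  0.38924937]), 'moment': array([-0.00442301, -0.03580468, -0.03264755]), 'width': 1.0003703965417998}
```

View pics/top0.png

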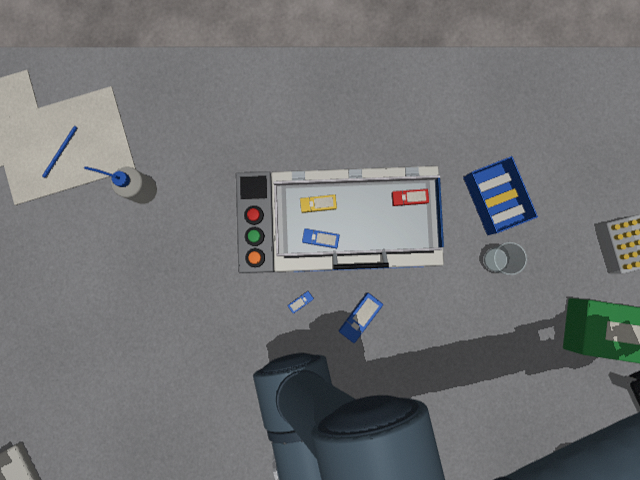

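View pics/side0.png

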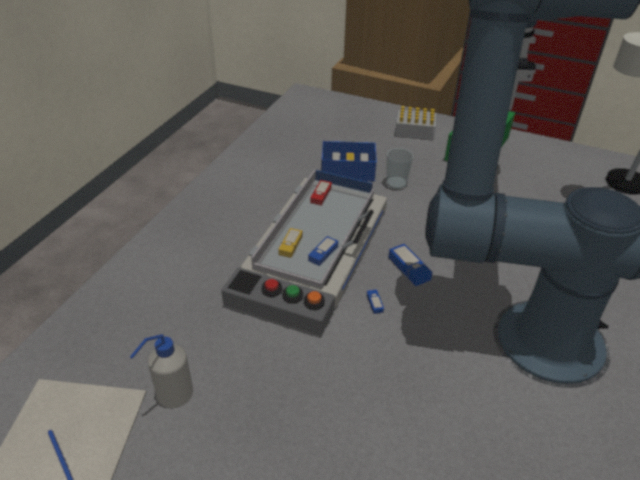

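The tray's blue box at top (238,320) is the middle-sized one. The look-alikes are the small one at (300,300) and the large one at (316,361), both on the bench, plus the bin's contents at (196,500). Next I'll measure sizes and the reader frame.

```bash
cat >> h.py <<'E'
def hull_rect(n,reg,z):
    m=reg.astype(np.uint8); cs,_=cv2.findContours(m,cv2.RETR_EXTERNAL,cv2.CHAIN_APPROX_NONE)
    c=max(cs,key=cv2.contourArea)[:,0,:]; P=np.array([ray(n,(v,u),z)[:2] for u,v in c],np.float32)
    (cx,cy),(w,h),a=cv2.minAreaRect(P*1000); a=np.radians(a)
    if h>w: w,h,a=h,w,a+np.pi/2
    return np.array([cx,cy]),(w,h),np.degrees((a+np.pi/2)%np.pi-np.pi/2)
E
python3 - <<'E'
from h import *
I,D=shot("top"); C=cloud("top",D)
for k,z in [("key_amber",.076),("key_green",.076),("key_red",.076),("box_blue",.074),("box_red",.074),("box_yellow",.074),("handle",.09),("wash_bottle",.1),("beaker",.09)]:
    for r in bot.regions_of(k,"top")[:3]:
        print(k,round(r["p"],2),[np.round(x,1) for x in hull_rect("top",r["region"],z)], r["region"].sum(), "medz",np.median(C[r["region"]][:,2]).round(4))
# colour masks
hsv=cv2.cvtColor(I,cv2.COLOR_RGB2HSV); ok=(C[...,2]>.04)&(hsv[...,1]>90)
for k,(lo,hi),z in [("amber",(8,20),.076),("green",(45,85),.076),("red",(0,5),.076),("blue",(105,125),.074),("yellow",(20,32),.074)]:
    m=ok&(hsv[...,0]>=lo)&(hsv[...,0]<=hi)&(C[...,0]>.4)&(C[...,0]<.7)&(abs(C[...,1])<.35)
    nl,lab,st,ce=cv2.connectedComponentsWithStats(m.astype(np.uint8))
    for i in range(1,nl):
        if st[i,4]>40: print(k,ce[i].round(1),st[i,4],[np.round(x,1) for x in hull_rect("top",lab==i,z)], np.median(C[lab==i][:,2]).round(3))
# fence top points
m=(C[...,2]>.076)&(C[...,2]<.092)&(C[...,0]>.6)&(C[...,0]<.68)&(C[...,1]>-.28)&(C[...,1]<.12)
P=C[m]; print(len(P)); 
if len(P)>50: print("fence fit",np.polyfit(P[:,1],P[:,0],1),P.min(0),P.max(0))
cv2.imwrite("pics/crop0.png",cv2.resize(I[150:350,225:455,::-1],None,fx=3.4,fy=3.0,interpolation=cv2.INTER_CUBIC)[:600])
E
```

```text
key_amber 0.45 [array([470.9, 152.2]), array([24.4, 22.1]), np.float64(0.5)] 109 medz 0.0766
key_green 0.55 [array([517.5, 153.7]), array([24.5, 24.4]), np.float64(0.5)] 121 medz 0.0763
key_red 0.49 [array([546.8, -79.1]), array([371.1, 202.1]), np.float64(-87.8)] 11080 medz 0.0554
box_blue 0.71 [array([372. ,  50.4]), array([54.8, 20.7]), np.float64(-53.8)] 225 medz 0.0154
box_blue 0.66 [array([512.7,   5.4]), array([82.1, 34.4]), np.float64(80.5)] 556 medz 0.0746
box_blue 0.65 [array([338.5, -82.4]), array([110.9,  49.4]), np.float64(-37.4)] 1106 medz 0.0283
box_red 0.6 [array([ 604.8, -194.7]), array([82.6, 34. ]), np.float64(-85.6)] 547 medz 0.0749
box_red 0.32 [array([469.9, 152.4]), array([25.2, 24.9]), np.float64(45.2)] 118 medz 0.0766
box_yellow 0.97 [array([590.5,  11.1]), array([80.3, 34.9]), np.float64(-83.8)] 556 medz 0.0748
handle 0.6 [array([545.7, -77.5]), array([370.5, 203.5]), np.float64(-88.3)] 11612 medz 0.0554
handle 0.44 [array([561.4, 154.5]), array([26.5, 24.1]), np.float64(0.5)] 122 medz 0.0767
wash_bottle 0.81 [array([638.4, 441.6]), array([166.2,  63.9]), np
[... 577 characters left out ...]
.7]), np.float64(26.9)] 0.076
red [407.1 197.4] 307 [array([ 603.8, -194.5]), array([80.4, 32.3]), np.float64(-86.0)] 0.074
red [252.9 214. ] 134 [array([565.4, 155.2]), array([26.8, 26.7]), np.float64(0.0)] 0.077
blue [473.6 179.7] 107 [array([ 644.7, -337.2]), array([45.5, 20.2]), np.float64(-1.3)] 0.058
blue [439.3 212.6] 316 [array([ 570.5, -259.2]), array([152.7,  10.4]), np.float64(2.1)] 0.082
blue [317.2 237.8] 281 [array([511.9,   5.5]), array([79.1, 31.5]), np.float64(80.0)] 0.074
yellow [315.3 203.8] 305 [array([589.9,  10.8]), array([79.3, 32.3]), np.float64(-83.9)] 0.075
685
fence fit [0.02164765 0.63622257] [ 0.60012541 -0.26001819  0.07600534] [0.65236444 0.11070709 0.09116623]
```

View pics/crop0.png

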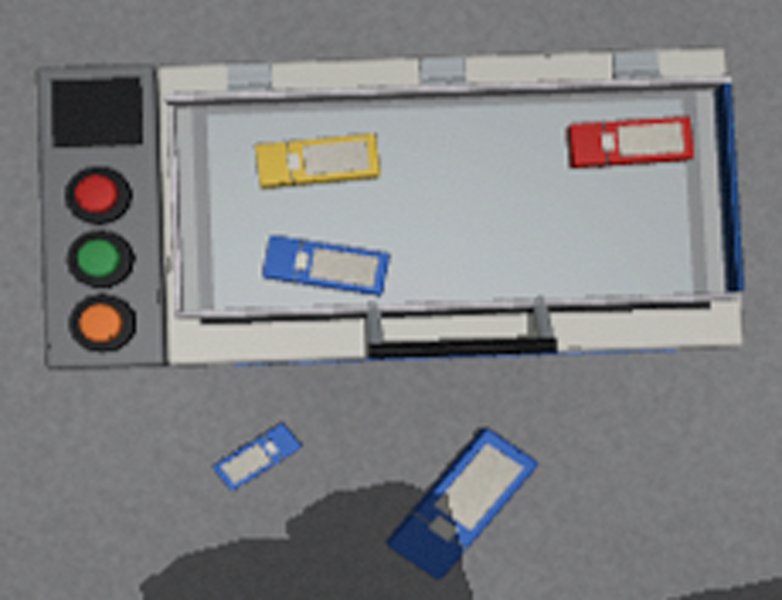

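```bash
python3 - <<'E'
from h import *
f=lambda x,y:(150+(y)/3.0-.33,225+x/3.4-.35)
for nm,p,z in [("bodyFL",(158,68),.046),("bodyFR",(724,48),.046),("bodyNR",(741,344),.046),("bodyNL",(166,364),.046),("consNL",(47,367),.054),("consFL",(38,68),.054),
 ("barL",(368,347),.092),("barR",(556,345),.092),("floorFL?",(178,104),.084),("fenceTopL",(165,97),.084),("fenceTopR",(732,80),.084),("stopN",(741,290),.084)]:
    print(nm,(ray("top",f(*p),z)*1000).round(1))
# handle via depth
I,D=shot("top");C=cloud("top",D)
m=(C[...,2]>.085)&(C[...,2]<.1)&(C[...,0]>.42)&(C[...,0]<.5)&(abs(C[...,1]+.08)<.1)
P=C[m];print(len(P),P.mean(0),P.min(0),P.max(0),np.polyfit(P[:,1],P[:,0],1))
I,D=shot("side");C=cloud("side",D)
m=(C[...,2]>.086)&(C[...,2]<.1)&(C[...,0]>.42)&(C[...,0]<.5)&(abs(C[...,1]+.08)<.1)
P=C[m];print(len(P),P.mean(0),P.min(0),P.max(0))
E
```

```text
bodyFL [665.5 118.4  46. ]
bodyFR [ 681.  -264.2   46. ]
bodyNR [ 454.3 -271.8   46. ]
bodyNL [439.2 111.6  46. ]
consNL [436.9 189.6  54. ]
consFL [663.7 198.1  54. ]
barL [451.1 -21.5  92. ]
barR [ 452.5 -141.8   92. ]
floorFL? [630.5 101.6  84. ]
fenceTopL [635.7 110.1  84. ]
fenceTopR [ 648.5 -259.7   84. ]
stopN [ 493.  -262.8   84. ]
298 [ 0.45228734 -0.08118112  0.09595446] [ 0.44307855 -0.14103937  0.08625151] [ 0.46723852 -0.02156918  0.09995388] [-0.03542546  0.44941146]
196 [ 0.44810632 -0.07343219  0.09605666] [ 0.44058838 -0.14624695  0.08656365] [ 0.4638196  -0.01812264  0.09991079]
```

Reader frame: centre about (561,−77), yaw about 2.1°. In that frame blue is at (−46,+85), 79×32 mm, so it is the middle-sized one. Yellow is at (32,87) and red at (39,−119). Blue sits behind yellow, so I'll slide it to about y=−16. First I move over blue with the jaws along its length.

send_rows --pt "1 17 40 0 0 0 -3.3" --pt "1 17 40 0 0 0 -3.3" --pt "1 17 40 0 0 0 -3.3" --pt "1 17 40 0 0 0 -3.3" --pt "1 17 40 0 0 0 -3.3" --pt "1 17 40 0 0 0 -3.3" --pt "1 17 40 0 0 0 -3.3" --pt "1 17 40 0 0 0 -3.3" --pt "1 17 40 0 0 0 -3.3" --pt "1 17 40 0 0 0 -3.3"

```text
t: 2.9
tool_pos: [0.4252, -0.1964, 0.2058]
tcp_rot: [0.0, -0.642, 0.766, -0.0]
force: [0.8, -0.6, 0.6]
width: 1.001
```

send_rows --pt "1 18 40 0 0 0 0" --pt "1 18 40 0 0 0 0" --pt "1 18 40 -20 0 0 0" --pt "1 17 41 -40 0 0 0" --pt "1 16 41 -40 0 0 0" --pt "1 0 0 0 0 0 0"

```text
t: 3.5
tool_pos: [0.5035, -0.0052, 0.1134]
tcp_rot: [-0.003, -0.645, 0.764, 0.004]
force: [-0.9, -0.8, 0.3]
width: 1.0
```

```bash
python3 - <<'E'
from h import *
I,D=shot("side"); o=bot.get_obs(); print(o["tool_pos"],o["tcp_rot"])
cv2.imwrite("pics/s1.png",cv2.resize(I[150:330,210:430,::-1],None,fx=3.3,fy=3.3,interpolation=cv2.INTER_CUBIC))
E
```

```text
[ 0.50485749 -0.00721149  0.11585694] [-0.00165743 -0.64469131  0.76443821  0.00214128]
```

View pics/s1.png

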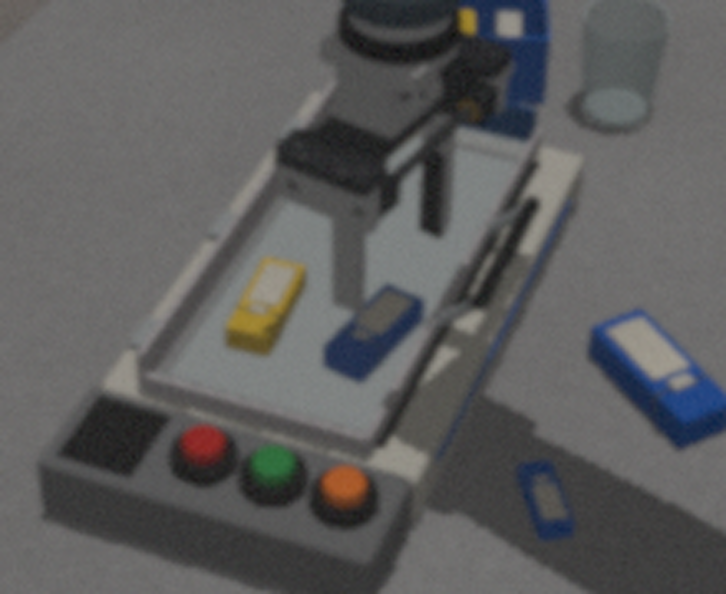

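The crop shows the gripper above the tray, with the blue box at crop (375,330) and the fingers still short of it. I'll correct the pose first.

send_rows --pt "1 3 6 0 0 0 0" --pt "1 4 7 0 0 0 0" --pt "1 0 0 0 0 0 0" --pt "1 0 0 0 0 0 0"

```text
t: 3.95
tool_pos: [0.5141, 0.0032, 0.1194]
tcp_rot: [0.001, -0.643, 0.766, -0.001]
force: [0.1, -1.0, 0.2]
width: 0.997
```

send_rows --pt "1 -1 1 -15 0 0 0" --pt "1 -1 1 -15 0 0 0" --pt "1 0 0 -15 0 0 0" --pt "1 0 0 -12 0 0 0" --pt "1 0 0 0 0 0 0"

```text
t: 4.45
tool_pos: [0.5102, 0.0057, 0.0599]
tcp_rot: [-0.001, -0.643, 0.766, 0.001]
force: [-0.4, -0.1, -0.5]
width: 1.0
```

send_rows --pt "0.8 0 0 1 0 0 0" --pt "0.8 0 0 0 0 0 0" --pt "0.8 0 0 0 0 0 0" --pt "0.8 0 0 0 0 0 0" --force 5

```text
t: 4.85
tool_pos: [0.5123, 0.0055, 0.0634]
tcp_rot: [0.001, -0.643, 0.766, -0.001]
force: [-0.3, -0.9, 3.8]
width: 0.85
```

send_rows --pt "0.8 2 -14 -0.5 0 0 2" --pt "0.8 2 -14 0 0 0 2" --pt "0.8 4 -14 0 0 0 2" --pt "0.8 6 -14 0 0 0 2" --pt "0.8 6 -14 0 0 0 2" --pt "0.8 7 -14 0 0 0 2" --pt "0.8 7 -10 0 0 0 0" --pt "0.8 6 -5 0 0 0 0" --pt "0.8 0 0 0 0 0 0"

```text
t: 5.75
tool_pos: [0.553, -0.0943, 0.0627]
tcp_rot: [-0.0, 0.719, -0.695, 0.001]
force: [1.1, -1.2, 3.5]
width: 0.852
```

send_rows --pt "0.95 0 0 0 0 0 0" --pt "0.95 0 0 0 0 0 0" --pt "0.95 0 0 10 0 0 0" --pt "0.95 0 0 25 0 0 0" --pt "0.6 -5 2 30 0 0 8.2" --pt "0.5 -20 2 25 0 0 8.2" --pt "0.4 -20 2 5 0 0 8.2" --pt "0.4 -20 2 0 0 0 8.2" --pt "0.4 -20 2 0 0 0 8.2" --pt "0.4 -17 3 0 0 0 8.2"

```text
t: 6.75
tool_pos: [0.4484, -0.0798, 0.1572]
tcp_rot: [0.0, 0.944, -0.329, 0.0]
force: [-0.7, 0.4, 0.2]
width: 0.477
```

send_rows --pt "0.4 0 0 0 0 0 8.2" --pt "0.4 0 0 0 0 0 8.2" --pt "0.4 0 0 0 0 0 8.2" --pt "0.4 0 0 0 0 0 8.2" --pt "0.4 0 0 0 0 0 8.2" --pt "0.4 0 0 0 0 0 0" --pt "0.4 0 0 0 0 0 0"

```text
t: 7.45
tool_pos: [0.4494, -0.08, 0.1571]
tcp_rot: [0.0, 1.0, 0.019, 0.0]
force: [-0.1, 0.3, 0.7]
width: 0.401
```

```bash
cat >> h.py <<'E'
def boxes(z=.074):
    I,D=shot("top"); C=cloud("top",D); hsv=cv2.cvtColor(I,cv2.COLOR_RGB2HSV)
    yaw=.0367; X=np.array([np.cos(yaw),np.sin(yaw)]); Y=np.array([-X[1],X[0]]); o=np.array([560.8,-77.3])
    for k,lo,hi in [("red",0,5),("blue",105,125),("yellow",20,32)]:
        m=(hsv[...,1]>90)&(hsv[...,0]>=lo)&(hsv[...,0]<=hi)&(C[...,0]>.47)&(C[...,0]<.66)&(C[...,1]>-.252)&(C[...,1]<.115)&(C[...,2]>.04)
        nl,lab,st,ce=cv2.connectedComponentsWithStats(m.astype(np.uint8))
        for i in range(1,nl):
            if st[i,4]>60:
                c,wh,a=hull_rect("top",lab==i,z); d=c-o
                print(k,"reader xy",round(d@X,1),round(d@Y,1),"size",np.round(wh,1),"rel ang",round((a-np.degrees(yaw))%180-90,1))
    return I,D,C
E
python3 - <<'E'
from h import *
boxes(); o=bot.get_obs(); print(o["t"],o["tool_pos"],o["tcp_rot"])
E
```

```text
red reader xy 38.7 -119.2 size [80.4 32.7] rel ang 2.2
yellow reader xy 32.4 86.9 size [79.3 32.3] rel ang 4.0
7.5 [ 0.4494222  -0.08008034  0.1570538 ] [4.69540333e-05 9.99824996e-01 1.87072439e-02 1.20906620e-04]
```

send_rows --pt "0.4 1.5 -1 -25 0 0 0" --pt "0.4 0 0 -25 0 0 0" --pt "0.4 0 0 -20 0 0 0" --pt "0.4 0 0 -14 0 0 0" --pt "0.4 0 0 0 0 0 0" --pt "0.05 0 0 0 0 0 0" --pt "0.05 0 0 0 0 0 0" --pt "0.05 0 0 0 0 0 0" --pt "0.05 0 0 0 0 0 0" --force 20

```text
t: 8.4
tool_pos: [0.4491, -0.0816, 0.0737]
tcp_rot: [0.0, 1.0, 0.021, -0.003]
force: [-11.0, -0.1, 9.3]
width: 0.119
```

send_rows --pt "0.05 -1 0 2 0 0 0" --pt "0.05 0.3 0 4 0 0 0" --pt "0.05 1.2 0.1 4.4 0 0 0" --pt "0.05 1.4 0.1 4.4 0 0 0" --pt "0.05 1.5 0.1 4.4 0 0 0" --pt "0.05 1.6 0 4.4 0 0 0" --pt "0.05 1.7 0.1 4.4 0 0 0" --pt "0.05 1.7 0 4.2 0 0 0" --pt "0.05 0 0 0 0 0 0"

```text
t: 9.3
tool_pos: [0.4584, -0.0812, 0.1055]
tcp_rot: [0.0, 1.0, 0.02, -0.002]
force: [-5.8, -3.9, -1.1]
width: 0.118
```

```bash
python3 - <<'E'
from h import *
I,D=shot("side","s2.png"); o=bot.get_obs(); print(o["t"],o["tool_pos"],o["force"],o["width"])
cv2.imwrite("pics/s2.png",cv2.resize(I[130:330,210:430,::-1],None,fx=2.7,fy=2.7,interpolation=cv2.INTER_CUBIC))
E
```

```text
9.35 [ 0.45830414 -0.08115382  0.10524925] [-5.61818025 -5.01976314 -1.56626613] 0.11801738492544077
```

View pics/s2.png

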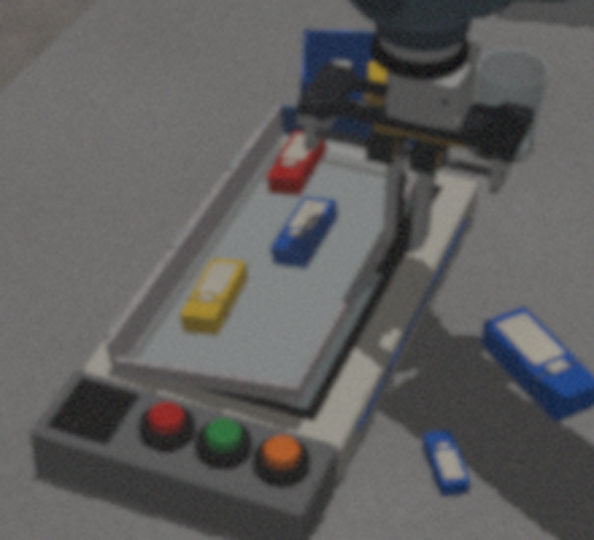

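The crop shows the tray tilting: red at (297,160), blue between at (305,230) and yellow at (215,295), no overlap along the fence. I continue slowly.

send_rows --pt "0.05 0.8 0 1.8 0 0 0" --pt "0.05 0.8 0 1.8 0 0 0" --pt "0.05 0.8 0 1.8 0 0 0" --pt "0.05 0.8 0.1 1.8 0 0 0" --pt "0.05 0.8 0 1.8 0 0 0" --pt "0.05 0.8 0 1.8 0 0 0" --pt "0.05 0.9 0.1 1.8 0 0 0" --pt "0.05 0.9 0 1.8 0 0 0" --pt "0.05 0.9 0 1.8 0 0 0" --pt "0.05 0.9 0.1 1.8 0 0 0"

```text
t: 10.35
tool_pos: [0.4659, -0.0809, 0.1229]
tcp_rot: [0.0, 1.0, 0.02, -0.003]
force: [-7.6, -5.4, 0.3]
width: 0.119
```

```bash
cat >> h.py <<'E'
def boxes_side(th):
    # rotate side-camera cloud about the hinge into the tray frame; colour points on box tops
    I,D=shot("side"); C=cloud("side",D)*1000; hsv=cv2.cvtColor(I,cv2.COLOR_RGB2HSV)
    yaw=.0367; c,s=np.cos(yaw),np.sin(yaw); d=C-np.array([560.8,-77.3,0])
    x=d[...,0]*c+d[...,1]*s; y=-d[...,0]*s+d[...,1]*c; z=d[...,2]
    xr=x-85; zr=z-50; ct,st=np.cos(th),np.sin(th)
    X=xr*ct-zr*st+85; Z=xr*st+zr*ct+50-54
    for k,lo,hi in [("red",0,5),("blue",105,125),("yellow",20,32)]:
        m=(hsv[...,1]>90)&((hsv[...,0]>=lo)&(hsv[...,0]<=hi))&(X>-70)&(X<78)&(abs(y)<176)&(Z>-5)&(Z<28)
        nl,lab,stt,ce=cv2.connectedComponentsWithStats(cv2.morphologyEx(m.astype(np.uint8),cv2.MORPH_CLOSE,np.ones((9,9))))
        if nl<2: print(k,"none"); continue
        i=1+stt[1:,4].argmax(); q=(lab==i)&(Z>13)
        P=np.stack([X[q],y[q]],1).astype(np.float32); r=cv2.minAreaRect(P); w,h=r[1]; a=r[2]
        if h>w: w,h,a=h,w,a+90
        print(k,"tray xy",np.round(r[0],1),"size",round(w,1),round(h,1),"ang",round(a%180-90,1),"topZ",np.median(Z[q]).round(1),"n",q.sum())
    return I
E
python3 - <<'E'
from h import *
boxes_side(.27); o=bot.get_obs(); print(o["t"],o["tool_pos"],o["force"])
E
```

```text
red tray xy [  36.8 -114.4] size 80.4 35.1 ang 3.0 topZ 18.6 n 162
blue tray xy [-292.4  503.3] size 1240.5 59.7 ang 28.4 topZ 17.6 n 155
yellow tray xy [-267.4  551.2] size 1188.0 61.1 ang 32.7 topZ 19.2 n 305
10.4 [ 0.46610124 -0.08086459  0.1232373 ] [-8.47253291 -4.51191386  1.16365198]
```

send_rows --pt "0.05 1 0 1.7 0 0 0" --pt "0.05 1 0 1.7 0 0 0" --pt "0.05 1 0.1 1.7 0 0 0" --pt "0.05 1 0 1.7 0 0 0" --pt "0.05 1 0.1 1.7 0 0 0" --pt "0.05 1 0 1.7 0 0 0" --pt "0.05 1 0.1 1.7 0 0 0" --pt "0.05 1 0 1.8 0 0 0" --pt "0.05 1 0.1 1.8 0 0 0" --pt "0.05 1.1 0 1.7 0 0 0"

```text
t: 11.4
tool_pos: [0.4755, -0.0805, 0.1402]
tcp_rot: [0.0, 1.0, 0.02, -0.004]
force: [-10.5, -4.9, 2.9]
width: 0.12
```

```bash
sed -i 's/q=(lab==i)&(Z>13)/q=(lab==i)\&(Z>13)\&(Z<28)\&(X>-80)\&(X<90)/' h.py; python3 - <<'E'
from h import *
boxes_side(.37); o=bot.get_obs(); print(o["t"],o["tool_pos"],o["force"])
E
```

```text
red tray xy [  36.8 -115.5] size 79.5 35.1 ang 1.5 topZ 18.1 n 141
blue tray xy [-12.7 -15.4] size 84.2 31.7 ang -0.9 topZ 17.5 n 146
yellow tray xy [30.1 89.4] size 81.3 35.7 ang 2.3 topZ 18.3 n 224
11.45 [ 0.47565681 -0.08049929  0.1405746 ] [-10.26546932  -5.06733709   4.10401522]
```

send_rows --pt "0.05 0.6 0 1.4 0 0 0" --pt "0.05 0.9 0 1.4 0 0 0" --pt "0.05 1 0.1 1.4 0 0 0" --pt "0.05 1 0 1.4 0 0 0" --pt "0.05 1 0.1 1.4 0 0 0" --pt "0.05 1 0 1.4 0 0 0" --pt "0.05 1 0.1 1.4 0 0 0" --pt "0.05 1 0 1.4 0 0 0" --pt "0.05 1 0.1 1.4 0 0 0" --pt "0.05 1.1 0 1.4 0 0 0"

```text
t: 12.45
tool_pos: [0.4851, -0.0802, 0.1547]
tcp_rot: [0.0, 1.0, 0.02, -0.004]
force: [-11.4, -4.0, 4.8]
width: 0.117
```

```bash
python3 - <<'E'
from h import *
boxes_side(.46); o=bot.get_obs(); print(o["t"],o["tool_pos"],o["force"])
E
```

```text
red tray xy [  59.4 -115.8] size 80.3 33.8 ang -0.9 topZ 18.3 n 139
blue tray xy [ 57.2 -16.8] size 85.4 32.8 ang -1.5 topZ 17.8 n 133
yellow tray xy [59.3 86.9] size 87.9 34.7 ang -1.0 topZ 18.3 n 185
12.5 [ 0.48537291 -0.08016874  0.15497097] [-11.68190454  -4.40333104   5.63253294]
```

send_rows --pt "0.05 0.7 0 1.2 0 0 0" --pt "0.05 0.9 0 1.2 0 0 0" --pt "0.05 0.9 0.1 1.1 0 0 0" --pt "0.05 1 0 1.1 0 0 0" --pt "0.05 1 0.1 1.1 0 0 0" --pt "0.05 1 0 1.1 0 0 0" --pt "0.05 1 0.1 1.1 0 0 0" --pt "0.05 1 0 1.1 0 0 0" --pt "0.05 0 0 0 0 0 0" --pt "0.05 0 0 0 0 0 0"

```text
t: 13.5
tool_pos: [0.4925, -0.0799, 0.1642]
tcp_rot: [0.001, 1.0, 0.02, -0.004]
force: [-12.4, -4.1, 7.4]
width: 0.118
```

```bash
python3 - <<'E'
from h import *
I=boxes_side(.52); o=bot.get_obs(); print(o["t"],o["tool_pos"],o["force"])
a=cv2.resize(I[130:300,220:400,::-1],None,fx=3.3,fy=3.3,interpolation=cv2.INTER_CUBIC)
cv2.imwrite("pics/s3.png",a)
E
```

```text
red tray xy [  57.5 -115.1] size 79.5 33.9 ang -4.3 topZ 17.5 n 123
blue tray xy [ 58.7 -14.6] size 81.0 34.8 ang 0.2 topZ 17.7 n 122
yellow tray xy [59.8 89.5] size 82.9 36.7 ang 2.9 topZ 18.2 n 165
13.55 [ 0.49253811 -0.07989582  0.16416295] [-13.33293294  -4.31658298   7.12183024]
```

View pics/s3.png

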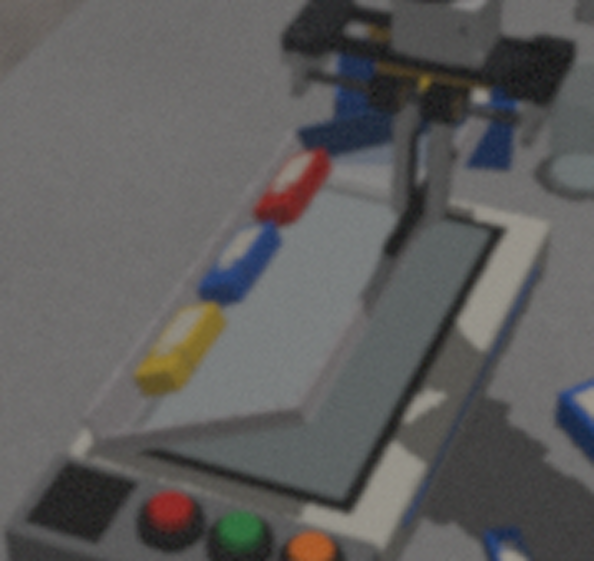

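The crop shows red (293,185), blue (240,262) and yellow (180,347), all lying along the fence. I'll add a little tilt to seat them and check from the top too.

send_rows --pt "0.05 1 0 1.4 0 0 0" --pt "0.05 1.2 0 1.4 0 0 0" --pt "0.05 1.2 0.1 1.4 0 0 0" --pt "0.05 1.2 0 1.4 0 0 0" --pt "0.05 1.3 0.1 1.3 0 0 0" --pt "0.05 0 0 0 0 0 0" --pt "0.05 0 0 0 0 0 0"

```text
t: 14.25
tool_pos: [0.4988, -0.0797, 0.1714]
tcp_rot: [0.001, 1.0, 0.02, -0.003]
force: [-12.7, -3.6, 8.5]
width: 0.119
```

```bash
python3 - <<'E'
from h import *
# height of flush box top centre in the world at th~.56: print top-camera poses at that height
th=.56; x=64-85; z=54+20-50; xx=x*np.cos(th)+z*np.sin(th)+85; zz=-x*np.sin(th)+z*np.cos(th)+50
print("expect reader x",xx,"z",zz); boxes(zz/1000); o=bot.get_obs(); print(o["t"],o["tool_pos"],o["force"])
E
```

```text
expect reader x 79.95611141881946 z 81.48903282066054
red reader xy 72.7 -118.1 size [82.2 35.1] rel ang 0.2
blue reader xy 72.3 5.5 size [35.7 33.7] rel ang -2.1
yellow reader xy 72.6 87.7 size [80.  35.3] rel ang 0.0
14.3 [ 0.49877163 -0.07967213  0.1713878 ] [-12.32569633  -3.13889052   8.59171066]
```

All three are flush: angles about 0 and equal x. Lowering softly.

send_rows --pt "0.05 -2.5 0 -3.8 0 0 0" --pt "0.05 -3.1 -0.1 -3.8 0 0 0" --pt "0.05 -3.1 -0.1 -4 0 0 0" --pt "0.05 -3.1 -0.1 -4 0 0 0" --pt "0.05 -3.1 -0.1 -4 0 0 0" --pt "0.05 -3 -0.1 -4 0 0 0" --pt "0.05 -2.7 -0.1 -4.2 0 0 0" --pt "0.05 -2.7 -0.1 -4.2 0 0 0" --pt "0.05 -2.6 -0.1 -4.2 0 0 0" --pt "0.05 -2.6 -0.1 -4.2 0 0 0"

```text
t: 15.3
tool_pos: [0.4694, -0.0807, 0.13]
tcp_rot: [0.001, 1.0, 0.02, -0.004]
force: [-13.6, -5.8, 5.2]
width: 0.122
```

send_rows --pt "0.05 -2.3 -0.1 -4.5 0 0 0" --pt "0.05 -2.2 -0.1 -4.5 0 0 0" --pt "0.05 -2.2 -0.1 -4.5 0 0 0" --pt "0.05 -2.2 -0.1 -4.5 0 0 0" --pt "0.05 -1.8 0 -4.6 0 0 0" --pt "0.05 -1.8 -0.1 -4.6 0 0 0" --pt "0.05 -1.7 0 -4.6 0 0 0" --pt "0.05 -1.6 0 -4.6 0 0 0" --pt "0.05 0 0 0 0 0 0"

```text
t: 16.2
tool_pos: [0.4539, -0.0812, 0.0926]
tcp_rot: [0.001, 1.0, 0.02, -0.004]
force: [-10.7, -6.8, 2.7]
width: 0.12
```

Remaining: about 19 mm down and −5 mm in x.

send_rows --pt "0.05 -2 0 -4.4 0 0 0" --pt "0.05 -1.6 0 -4.4 0 0 0" --pt "0.05 -1.3 0 -4 0 0 0" --pt "0.05 -1.1 0 -3 0 0 0" --pt "0.05 -0.5 0 -2 0 0 0" --pt "0.05 0 0 -1 0 0 0" --pt "0.05 0 0 0 0 0 0"

```text
t: 16.9
tool_pos: [0.4493, -0.0814, 0.0748]
tcp_rot: [0.001, 1.0, 0.02, -0.001]
force: [-6.3, -5.9, 0.2]
width: 0.118
```

send_rows --pt "0.05 -0.5 0 -1 0 0 0" --pt "0.05 0 0 -0.5 0 0 0" --pt "0.05 0 0 -0.5 0 0 0" --pt "0.05 0 0 0 0 0 0"

```text
t: 17.3
tool_pos: [0.4492, -0.0815, 0.0739]
tcp_rot: [0.001, 1.0, 0.02, -0.001]
force: [-8.5, -5.5, 7.0]
width: 0.123
```

send_rows --pt "0.4 0 0 0 0 0 0" --pt "0.4 0 0 0 0 0 0" --pt "0.4 0 0 15 0 0 0" --pt "0.4 0 0 30 0 0 0" --pt "0.2 0 0 40 0 0 -8" --pt "0 0 5 5 0 0 -8" --pt "0 10 20 0 0 0 -8" --pt "0 20 20 0 0 0 -8" --pt "0 20 20 0 0 0 -8" --pt "0 20 20 0 0 0 -8"

```text
t: 18.3
tool_pos: [0.5207, 0.0058, 0.163]
tcp_rot: [-0.001, 0.92, -0.391, 0.0]
force: [1.4, -0.2, -0.3]
width: 0.006
```

```bash
python3 - <<'E'
from h import *
boxes(); boxes_side(0); o=bot.get_obs(); print(o["t"],o["tool_pos"],o["tcp_rot"],o["force"],o["width"])
E
```

```text
red reader xy 63.2 -118.4 size [80.6 33.7] rel ang 0.3
blue reader xy 63.7 -21.6 size [67.2 33.9] rel ang -2.1
yellow reader xy 77.1 73.1 size [50.5 13.7] rel ang -13.0
red tray xy [ 67.4 -97.3] size 57.2 27.4 ang 21.9 topZ 20.0 n 103
blue tray xy [ 60.9 -16.1] size 83.7 33.4 ang 0.4 topZ 19.8 n 176
yellow tray xy [61.  88.5] size 85.5 34.3 ang 0.6 topZ 20.4 n 364
18.4 [0.5213108  0.00651297 0.16297885] [-8.37952861e-04  9.21746503e-01 -3.87791847e-01  4.07697211e-04] [-0.82878275 -0.13412531 -0.37296768] 0.006944505310459421
```

send_rows --pt "0 15 12 0 0 0 -8" --pt "0 20 14 0 0 0 -8" --pt "0 20 14 0 0 0 -8" --pt "0 20 14 0 0 0 -8" --pt "0 15 8 0 0 0 -8" --pt "0 9 5 0 0 0 -2.3" --pt "0 0 0 0 0 0 0" --pt "0 0 0 0 0 0 0"

```text
t: 19.2
tool_pos: [0.6181, 0.0711, 0.1624]
tcp_rot: [0.0, 0.72, -0.694, -0.0]
force: [-0.3, 0.5, 0.1]
width: 0.003
```

send_rows --pt "0 1.5 2 -25 0 0 0" --pt "0 0 0 -25 0 0 0" --pt "0 0 0 -25 0 0 0" --pt "0 0 0 -15 0 0 0" --pt "0 0 0 -10 0 0 0" --pt "0 0 0 0 0 0 0"

```text
t: 19.8
tool_pos: [0.6191, 0.0732, 0.0615]
tcp_rot: [0.001, 0.719, -0.695, -0.001]
force: [-0.3, -0.2, -0.0]
width: 0.004
```

send_rows --pt "0 0.2 -5 0 0 0 0" --pt "0 0.2 -5 0 0 0 0" --pt "0 0.2 -5 0 0 0 0" --pt "0 0.2 -5 0 0 0 0" --pt "0 0.2 -5 0 0 0 0" --pt "0 0.2 -5 0 0 0 0" --pt "0 0.2 -5 0 0 0 0" --pt "0 0.2 -5 0 0 0 0" --pt "0 0.2 -5 0 0 0 0" --pt "0 0.2 -5 0 0 0 0"

```text
t: 20.8
tool_pos: [0.6221, 0.023, 0.0625]
tcp_rot: [0.0, 0.719, -0.695, -0.0]
force: [-0.2, -0.1, 0.1]
width: 0.006
```

send_rows --pt "0 0.2 -5 0 0 0 0" --pt "0 0.2 -4 0 0 0 0" --pt "0 0.1 -3 0 0 0 0" --pt "0 0.1 -2 0 0 0 0" --pt "0 0.1 -2 0 0 0 0" --pt "0 0.1 -2 0 0 0 0" --pt "0 0 0 0 0 0 0"

```text
t: 21.5
tool_pos: [0.6229, 0.0051, 0.0625]
tcp_rot: [0.0, 0.719, -0.695, 0.0]
force: [-0.6, -0.0, 0.0]
width: 0.003
```

```bash
python3 - <<'E'
from h import *
I,D,C=boxes(); boxes_side(0); o=bot.get_obs(); print(o["t"],o["tool_pos"],o["force"],o["width"])
a=cv2.resize(I[155:285,225:455,::-1],None,fx=3.4,fy=3.4,interpolation=cv2.INTER_CUBIC); cv2.imwrite("pics/t4.png",a)
E
```

```text
red reader xy 61.9 -132.3 size [78.2 33.9] rel ang -2.1
blue reader xy 62.6 -52.8 size [76.3 33.9] rel ang -2.1
red tray xy [  61.1 -134.9] size 76.2 33.4 ang 0.2 topZ 20.7 n 213
blue tray xy [ 61.2 -49.2] size 70.5 33.2 ang 1.4 topZ 20.3 n 132
yellow tray xy [51.2 28.3] size 87.0 30.5 ang 15.0 topZ 20.1 n 140
21.6 [0.622856   0.00530905 0.06249718] [ 1.07973273  0.26345837 -0.31272031] 0.005139300267692251
```

View pics/t4.png

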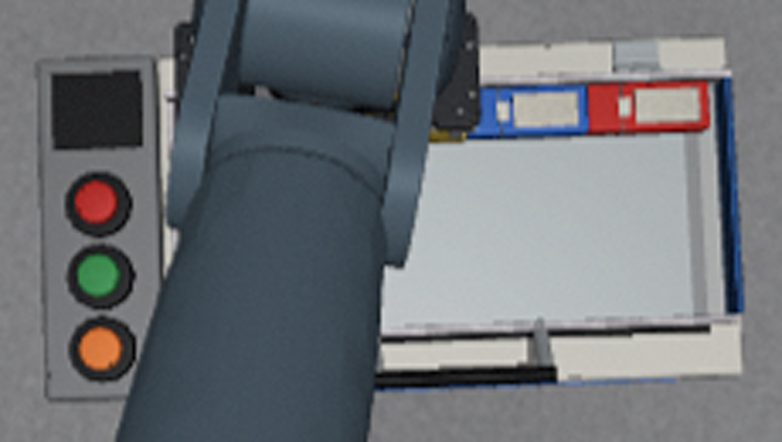

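The top crop shows the row flush, with red (648,107) and blue (533,110) touching and about 7 mm left to the stop. I'll push gently while watching the force.

send_rows --pt "0 0.1 -2 0 0 0 0" --pt "0 0 -2 0 0 0 0" --pt "0 0 -1 0 0 0 0" --pt "0 0 -1 0 0 0 0" --pt "0 0 0 0 0 0 0"

```text
t: 22.1
tool_pos: [0.6229, -0.0008, 0.0625]
tcp_rot: [0.0, 0.719, -0.695, 0.0]
force: [0.0, -0.1, 0.0]
width: 0.002
```

send_rows --pt "0 0 -0.7 0 0 0 0" --pt "0 0 -0.7 0 0 0 0" --pt "0 0 0 0 0 0 0"

```text
t: 22.4
tool_pos: [0.623, -0.0021, 0.0626]
tcp_rot: [0.0, 0.719, -0.695, 0.0]
force: [-0.6, -0.5, -0.3]
width: 0.008
```

send_rows --pt "0 0 -0.7 0 0 0 0" --pt "0 0 0 0 0 0 0"

```text
t: 22.6
tool_pos: [0.623, -0.0028, 0.0625]
tcp_rot: [0.0, 0.719, -0.695, 0.0]
force: [-0.2, 0.1, -0.2]
width: 0.004
```

send_rows --pt "0 0 -0.7 0 0 0 0" --pt "0 0 0 0 0 0 0"

```text
t: 22.8
tool_pos: [0.6229, -0.0029, 0.0625]
tcp_rot: [-0.0, 0.719, -0.695, -0.0]
force: [-0.2, 2.1, 0.3]
width: 0.004
```

send_rows --pt "0 0 -0.7 0 0 0 0" --pt "0 0 0 0 0 0 0"

```text
t: 23.0
tool_pos: [0.6229, -0.003, 0.0625]
tcp_rot: [-0.001, 0.719, -0.695, -0.001]
force: [0.0, 5.9, 1.1]
width: 0.007
```

The row is closed: position stalls and the force reads 6 N. I retreat and verify.

send_rows --pt "0 0 4 0 0 0 0" --pt "0 0 10 0 0 0 0" --pt "0 0 6 20 0 0 0" --pt "0 0 5 30 0 0 0" --pt "0 -10 20 30 0 0 0" --pt "0 -30 28 0 0 0 0" --pt "0 -35 28 0 0 0 0" --pt "0 -35 28 0 0 0 0" --pt "0 -30 20 0 0 0 0" --pt "0 -13 6 0 0 0 0"

```text
t: 24.0
tool_pos: [0.4676, 0.1525, 0.1423]
tcp_rot: [0.0, 0.72, -0.694, -0.0]
force: [0.2, 0.0, 0.6]
width: 0.004
```

```bash
python3 - <<'E'
from h import *
I,D,C=boxes(); boxes_side(0); o=bot.get_obs(); print(o["t"],o["tool_pos"],o["force"],o["width"])
a=cv2.resize(I[155:285,225:455,::-1],None,fx=3.4,fy=3.4,interpolation=cv2.INTER_CUBIC); cv2.imwrite("pics/t5.png",a)
E
```

```text
red reader xy 62.7 -139.7 size [76.9 34.3] rel ang -0.1
blue reader xy 62.3 -60.5 size [78.3 33.9] rel ang -2.1
yellow reader xy 62.0 19.9 size [79.3 34. ] rel ang -0.2
red none
blue none
yellow tray xy [61.3 21.6] size 81.2 34.8 ang -1.2 topZ 20.4 n 289
24.1 [0.46905228 0.15157051 0.14263548] [ 0.15268303  0.02771143 -0.20593882] 0.004093669664047373
```

View pics/t5.png

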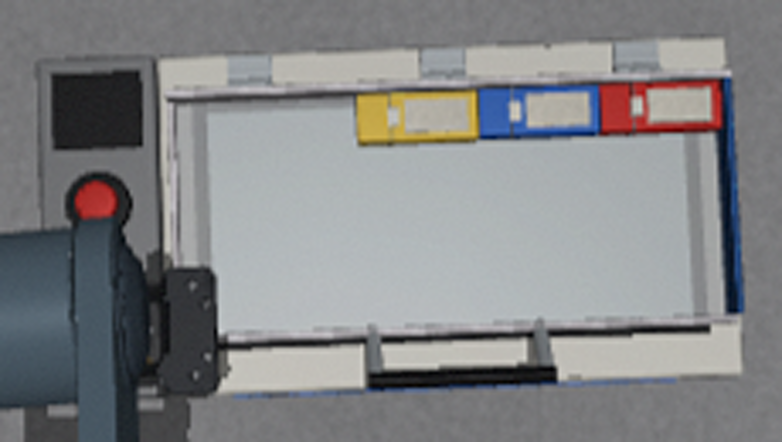

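The row is closed with centres at 40, 120 and 200 mm from the stop, all flush. Next the orange key.

send_rows --pt "0 0.5 0.5 -25 0 0 0" --pt "0 0 0 -25 0 0 0" --pt "0 0 0 -12 0 0 0" --pt "0 0 0 0 0 0 0" --pt "0 0 0 -4 0 0 0" --pt "0 0 0 -4 0 0 0" --pt "0 0 0 -2 0 0 0" --pt "0 0 0 0 0 0 0"

```text
t: 24.9
tool_pos: [0.472, 0.1512, 0.0717]
tcp_rot: [-0.001, 0.719, -0.695, 0.001]
force: [1.6, -2.0, 2.8]
width: 0.002
```

send_rows --pt "0 -1 0.5 -1.5 0 0 0" --pt "0 0 0 -1.5 0 0 0" --pt "0 0 0 0 0 0 0"

```text
t: 25.2
tool_pos: [0.4712, 0.1519, 0.07]
tcp_rot: [-0.001, 0.719, -0.695, 0.001]
force: [-1.7, -2.4, 14.5]
width: 0.008
```

Orange is bottomed out (z=0.070, 14.5 N). Releasing it and moving to green.

send_rows --pt "0 0 0 10 0 0 0" --pt "0 0 0 20 0 0 0" --pt "0 15 1 0 0 0 0" --pt "0 20 1 0 0 0 0" --pt "0 12 0 0 0 0 0" --pt "0 0 0 0 0 0 0" --pt "0 0 0 0 0 0 0"

```text
t: 25.9
tool_pos: [0.5155, 0.1539, 0.0969]
tcp_rot: [0.001, 0.719, -0.695, -0.001]
force: [-0.1, 0.0, 0.0]
width: 0.005
```

send_rows --pt "0 1.5 0 -12 0 0 0" --pt "0 0 0 -8 0 0 0" --pt "0 0 0 -4 0 0 0" --pt "0 0 0 -3 0 0 0" --pt "0 0 0 -1.5 0 0 0" --pt "0 0 0 0 0 0 0"

```text
t: 26.5
tool_pos: [0.517, 0.1539, 0.0701]
tcp_rot: [0.001, 0.719, -0.695, -0.001]
force: [-7.2, -0.9, 13.1]
width: 0.009
```

Green is fully down (z=0.070, 13 N). Releasing and backing off.

send_rows --pt "0 0 0 10 0 0 0" --pt "0 0 0 25 0 0 0" --pt "0 0 0 35 0 0 0" --pt "0 -15 0 35 0 0 0" --pt "0 -40 0 10 0 0 0" --pt "0 -40 0 0 0 0 0" --pt "0 -30 0 0 0 0 0" --pt "0 0 0 0 0 0 0"

```text
t: 27.3
tool_pos: [0.3905, 0.1542, 0.1836]
tcp_rot: [-0.0, 0.72, -0.694, 0.0]
force: [-0.2, 0.6, 0.2]
width: 0.005
```

```bash
python3 - <<'E'
from h import *
I,D,C=boxes(); S,D2=shot("side"); o=bot.get_obs(); print(o["t"],o["tool_pos"],o["force"])
Cs=cloud("side",D2)
for n,p in [("amber",(.4698,.1522)),("green",(.5179,.1539)),("red",(.5654,.1552))]:
    for cl in (C,Cs):
        m=np.hypot(cl[...,0]-p[0],cl[...,1]-p[1])<.009; print(n,m.sum(),np.median(cl[m][:,2]).round(4) if m.any() else None)
a=cv2.resize(I[155:285,225:455,::-1],None,fx=3.4,fy=3.4,interpolation=cv2.INTER_CUBIC); cv2.imwrite("pics/t6.png",a)
E
```

```text
red reader xy 62.6 -139.0 size [75.5 34.2] rel ang -0.1
blue reader xy 62.3 -60.5 size [78.3 33.9] rel ang -2.1
yellow reader xy 62.0 19.9 size [79.3 34. ] rel ang -0.2
27.4 [0.39329057 0.15395953 0.18443918] [-0.46056258 -0.03601831 -0.02698172]
amber 51 0.077
amber 45 0.0767
green 52 0.0768
green 41 0.0767
red 49 0.0762
red 45 0.0764
```

View pics/t6.png

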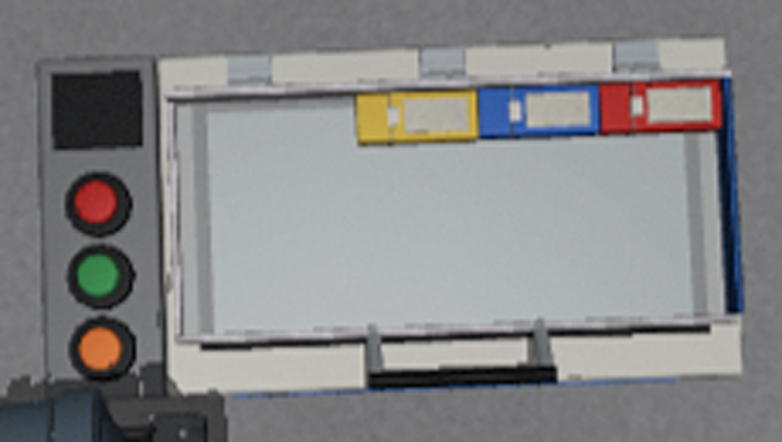

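The row is closed and flush, all keys are up, and the arm is clear. Handing in.

```bash
python3 -c "
from bench import bot
print(bot.hand_in())"
```

```text
the job is handed in; nothing more can be done
None
```

The job is handed in at about 27 s on the robot's clock. I slid blue along the tray floor into the gap between red and yellow. I then tipped the tray by its bar to about 0.56 rad until all three boxes lay along the fence, and lowered it softly. With the tray down I pushed the row up to the end stop, and last pressed orange and then green, each fully down (about 13–15 N at the stop) and let go.

**Last checks:**
- **Row:** box centres were about 41, 120 and 200 mm from the end stop, with no visible gaps.
- **Fence:** centres measured 62–63 mm in the reader's frame. Flush is 64 mm and the limit is 59 mm. The box side faces showing in the picture pull these readings low.
- **Keys:** all three key tops read 76–77 mm, so all are up.
- **Robot:** it was clear of everything.

**Disagreements:**
- Side-camera depth gave noisier box positions (57–61 mm at the fence, angles up to 4°). I relied on the top camera and the pictures instead.
- Blue's angle read −2.1° in the last top view, and the picture shows it straight.
- I did not re-measure the wash bottle, beaker and bin at the end. The arm's planned paths kept clear of them.

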